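# Tip ceramic blanks into the green compartment of a turntable bin

### The arm

A 7-joint arm with a two-finger parallel gripper is mounted at the origin on the work surface. World frame = base frame: x ahead of the robot, y to its left, z up, the work surface at z = 0. Lengths are in m, angles in rad, forces in N, time in s.
With the tool pointing down it reaches from about 0.35 to 0.9 m from the base axis. Payload 19.9 kg.
Tool frame: the origin (TCP) lies midway between the tips of the shut fingers; the grasp point (between the pads) lies 19 mm behind it; z points along the fingers, x is the direction in which the jaws open and shut, and the axes are right-handed (so a half turn about z gives the same grasp; the last joint's range is limited). The gripper opens to 85 mm and grips with 20 to 120 N. Pads are 22 mm wide; open, the fingers measure 114 mm over their backs; the gripper's body (76 mm by 85 mm) begins 54 mm behind the grasp point. The pads swing forward as they close: fully open they stand 13 mm farther back than shut.
Start: joints at [1.24, 0.417, -0.01, 1.614, 0.005, 1.111, -0.053], TCP at [0.178, -0.599, 0.231] pointing down, gripper open.
Joint ranges: [-2.81, 2.81], [-0.39, 2.02], [-1.27, 1.25], [0.06, 2.57], [-1.19, 4.33], [0.19, 2], [-2.82, 2.82]. Speed limits (rad/s): [1.89, 1.89, 2.39, 2.39, 3.01, 3.01, 3.01].

### API

Orientations are given as a 3x3 rotation matrix whose columns are the frame's x, y, z axes.
In Python, from workcell import env, grab_frame, camera_model, finder gives the robot as it stands.
- The arm moves only by the tool servo_tool, never from a script. Its argument "plan" is a list of rows, each an object of numbers: "wx", "wy", "wz": the turn, a rotation vector about the tool's x, y, z in degrees; "x", "y", "z": the shift along the tool's x, y, z in m; "fingers": the finger opening in m, from 0 to 0.0854. A call has 1 to 12 rows; each row shifts and turns the commanded pose from where the row before left it, along the tool's axes as they then stand; what a row does not reach is not made up. A row lasts 1/8 s, in which the tool goes at most 62.5 mm and 10.7 degrees, less where a joint would pass 70% of its speed; a pose out of reach is approached as far as the arm can. A call with a gripper value outside its range is refused whole. The fingers move at their own pace and stop on an object; "force" is the grip in N (left out, the last holds). Time passes only in rows, so rows that do not move let the fingers close. It gives the time, the measured TCP pose, the force and the opening at its end, in the units of the state.
- env.read_state(): the state, without advancing time (a new reading comes with each control period).
- grab_frame(name): name is "scene" or "top" or "wrist"; returns the picture (384x512x3 uint8, red, green, blue); there is no depth.
- camera_model(name): a dict with "fx", "fy", "cx", "cy" (pixels), "world_from_camera" (4x4, takes a point from camera to world coordinates). Camera axes: x right, y up, looking along -z (the intrinsics and any distortion apply to the point x, -y, -z); pixel columns grow to the right and rows downward; lengths in m; the calibration is good to about 2 mm. A picture is of the moment at which its call begins: read the wrist's pose just before it. camera_model takes no time and is no camera call; for the wrist camera it gives the pose at the moment of the call.
- env.close_job(): hands the job in, once; it reports no verdict.
Trained networks look in the newest picture that a camera, given by its name, has taken for a name from the list of things; names that differ only in an ending like _2 or _b are one class to them, and where a whole thing is asked for, a point or a joint stands for the part that bears it (a point fixed in the world has none). Each returns a list of dicts, best first, with "score" (0 to 1); they miss things now and then, are a little off and sometimes report something else, mostly with a low value. They report only what shows in the picture. A call takes as long as a camera call.
- finder.trace(target, camera): "region" (384x512 bool, what is visible of it) and "extent" ([centre column, centre row, width, height] in pixels, round what is visible of it).
The state is a dict: "time": time; "joint_positions": joint angles; "qvel": joint speeds; "tau": joint torques, N m; "position": TCP position; "eef_rot": TCP orientation; "contact_force": force on the tool from outside, world axes, zero at the start; "wrist_torque": the same for the moment, N m; "opening": opening from 0.0 (shut) to 1.0 (fully open).
Only numpy, scipy, OpenCV 4.12 (cv2) and the standard library are available. Lean on these libraries where they do the work, as an engineer would, in place of code of your own. Each camera call takes 0.05 s, during which the arm holds its last target.

### The job

On the dental bench, turn the five-compartment turntable by one of its black posts until the green compartment sits squarely under the chute's spout, then press the red bar fully down so that the tray tips both lilac ceramic blanks down the chute, and let go; both blanks must end up lying in the green compartment. Do not take hold of the blanks, and leave the jar, the dropper bottle and the dental cast where they stand.

Things in the scene. Friction and masses are not known exactly. Their poses are not given: they have to be found in the camera images.
- stand: Fixed aluminium sorting stand on the bench. Origin on the turntable's vertical axis at bench height, z up, +y towards the steel chute. Grey turntable 240 mm across, walls 61 mm high, five equal 72-degree compartments, floors and rims coloured: green, then counterclockwise from above blue, yellow, red, white. All parts of the stand higher than the posts lie at y > +45 mm.
- turntable (a joint): Turntable angle, counterclockwise from above; 0 = green under the spout. Endless both ways, light friction (about 1 N at a post), stays where left. To turn it, pinch or push one of five upright round black posts, 14 mm in diameter, free from 61 to 100 mm above the bench, on the dividers 110 mm from the axis, at 36, 108, 180, 252 and 324 degrees from the middle of the green compartment.
- green_compartment (a point): Middle of the green compartment's floor (24 mm above the bench), 75 mm from the turntable's axis. Turns with the turntable. It is under the spout when it lies on the stand's +y axis: x = 0, y = +75 mm of the stand.
- spout (a point): Centre of the chute's outlet: at x = 0, y = +70 mm of the stand, 114 mm above the bench; opening 66 mm wide (x), about 40 mm deep. The posts pass under it, a gripper does not. The chute rises from it at 50 degrees to 235 mm height at y = +186 mm. Spout and chute lie within 37 mm either side of x = 0, tray and uprights within 60 mm.
- press_bar (a point): Point on the axis of the red bar, 16 mm thick, 84 mm long along the stand's x, 36 mm from its free end. At rest at x = -100, y = +108, z = 279 mm of the stand. Pressed from above it goes almost straight down (12 mm sideways), 86 mm to its stop, against a spring of about 2 to 6 N; the tray at the chute's top then leans 57 degrees and the blanks slide out within a second. Springs back when released.
- blank_a: Lilac ceramic block 18 x 15 x 15 mm with a brass stub 6 mm thick and 7 mm long on its +x end; 15 g. Origin at the centre of the block. Lies at first in the level aluminium tray above the chute.
- blank_b: A second, identical blank in the same tray.
- jar: Bystander: small white jar with a light green lid, 44 mm in diameter, 55 mm tall, standing loose on the bench. Origin at the centre of its underside.
- dropper: Bystander: clear dropper bottle, 34 mm in diameter, 90 mm tall, loose on the bench. Origin at the centre of its underside.
- cast: Bystander: dental arch cast on a plaster base 60 x 70 mm, 24 mm tall, loose on the bench. Origin at the centre of its underside.

How it is judged:
On the way, in this order (a step that is already met when the one before it is completed fails the run):
1. the green compartment is under the spout, its middle within 20 mm sideways of the chute's centre line, while both blanks are still in the tray (x of green_compartment in the frame of stand between -0.02 and 0.02 m and y of green_compartment in the frame of stand above 0 m and height (world z) of each of blank_a, blank_b above 0.22 m), for 0.2 s.
2. the red bar is pressed down to within about 15 mm of its stop (below 212 mm), tipping the tray (height (world z) of press_bar below 0.212 m), for 0.1 s.
At the end, for the whole second after the job is handed in: Both blanks lie at rest on the floor level of the green compartment (inside its walls, block centre less than 37 mm above its floor), and the press bar has been let go and is up again (above 260 mm) ((horizontal distance between blank_a and green_compartment below 0.043 m or (y of blank_a in the frame of green_compartment above 0 m and x of blank_a in the frame of green_compartment between -0.054 and 0.054 m and horizontal distance between blank_a and stand below 0.118 m)) and z of blank_a in the frame of green_compartment between 0 and 0.037 m and linear speed of each of blank_a, blank_b below 0.03 m/s and (horizontal distance between blank_b and green_compartment below 0.043 m or (y of blank_b in the frame of green_compartment above 0 m and x of blank_b in the frame of green_compartment between -0.054 and 0.054 m and horizontal distance between blank_b and stand below 0.118 m)) and z of blank_b in the frame of green_compartment between 0 and 0.037 m and height (world z) of press_bar above 0.26 m); the robot touches nothing.
It fails at once if a blank is taken or pushed with the fingers (contact force between the fingers and blank_a above 1 N or contact force between the fingers and blank_b above 1 N).
It fails at once if the jar, the dropper bottle or the cast is moved more than 25 mm or knocked over (distance of any of jar, dropper, cast from where it was at the start of the episode above 0.025 m or angle between any of jar, dropper's own z axis and vertical above 0.6 rad).
It also fails if it takes over 58 s, if anything falls off the work surface, if the arm or the gripper's body presses on something with over 40 N, if the wrist force passes 120 N, or if a joint passes its speed limit or range.

## Working session

There is one attempt and no reset: what is moved stays moved. The work goes in short steps, Python scripts to look and compute and a tool call to move; the robot and the scene stay as the last step left them, time stands still between calls to the robot, and variables do not carry over. Pictures are saved under pics/ and viewed, and the job is handed in when it is done.

Besides the shell and the picture viewer there is one more tool, called after ">>>" as name(argument=value, ...), one argument or row to a line, values as JSON. servo_tool: Moves the arm, as the interface text tells. Its arguments: {"type":"object","properties":{"plan":{"type":"array"},"force":{"type":"number"}},"required":["plan"]}

```bash
ls; mkdir -p pics; python3 - <<'E'
from workcell import env, grab_frame, camera_model, finder
import cv2,numpy as np
s=env.read_state(); print({k:np.round(v,3).tolist() for k,v in s.items()})
for n in ["scene","top","wrist"]:
    im=grab_frame(n); cv2.imwrite(f"pics/a_{n}.png",im[:,:,::-1])
    m=camera_model(n); print(n,{k:np.round(v,4).tolist() for k,v in m.items()})
E
```

```text
pics
{'time': 0.0, 'joint_positions': [1.241, 0.418, -0.01, 1.614, 0.005, 1.111, -0.053], 'qvel': [-0.002, -0.0, -0.001, -0.001, -0.0, -0.0, -0.0], 'tau': [-0.0, -86.446, 0.678, -43.491, 0.019, 0.007, -0.0], 'position': [0.178, -0.599, 0.231], 'eef_rot': [[0.285, -0.959, -0.0], [-0.959, -0.285, 0.001], [-0.001, 0.0, -1.0]], 'contact_force': [0.355, 0.004, -0.308], 'wrist_torque': [0.052, 0.072, 0.013], 'opening': 1.0}
scene {'fx': 370.5733, 'fy': 370.5733, 'cx': 255.8324, 'cy': 192.0728, 'world_from_camera': [[-0.2976, -0.7373, 0.6065, 1.1451], [0.9546, -0.2227, 0.1976, 0.1027], [-0.0106, 0.6378, 0.7702, 0.8273], [0.0, 0.0, 0.0, 1.0]]}
top {'fx': 360.2711, 'fy': 360.2711, 'cx': 258.0248, 'cy': 192.499, 'world_from_camera': [[0.1082, 0.9727, -0.2054, 0.445], [-0.9941, 0.105, -0.0266, -0.0602], [-0.0043, 0.2071, 0.9783, 1.0111], [0.0, 0.0, 0.0, 1.0]]}
wrist {'fx': 342.6519, 'fy': 342.6519, 'cx': 254.8634, 'cy': 192.4931, 'world_from_camera': [[0.2848, 0.9055, 0.3147, 0.2586], [-0.9586, 0.2696, 0.0918, -0.5739], [-0.0017, -0.3278, 0.9447, 0.3727], [0.0, 0.0, 0.0, 1.0]]}
```

View pics/a_scene.png

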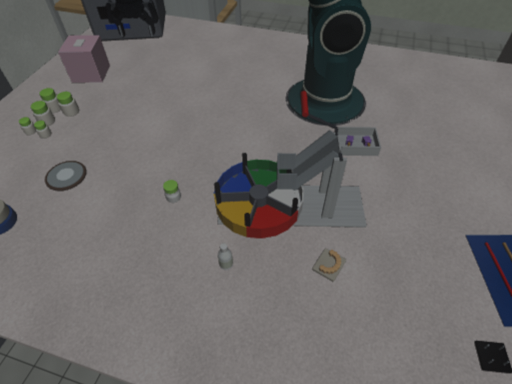

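View pics/a_top.png

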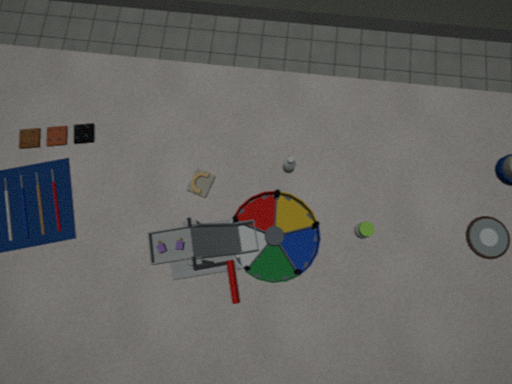

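View pics/a_wrist.png

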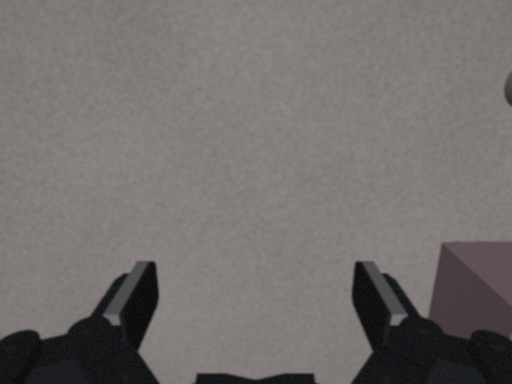

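The stand is seen with chute towards world +y and green facing the robot (top view: hub about (275,236), green about (270,262), red bar (233,282)). I'll zoom in and run traces.

```bash
python3 - <<'E'
from workcell import env, grab_frame, camera_model, finder
import cv2,numpy as np
im=cv2.imread("pics/a_top.png")[150:330,130:370]; cv2.imwrite("pics/b_top.png",cv2.resize(im,None,fx=3.3,fy=3.3,interpolation=cv2.INTER_CUBIC)[:600]*1)
im=cv2.imread("pics/a_scene.png")[110:300,150:400]; cv2.imwrite("pics/b_scene.png",cv2.resize(im,None,fx=3.1,fy=3.1,interpolation=cv2.INTER_CUBIC))
for c in ["top","scene"]:
  for t in ["stand","press_bar","turntable","blank_a","jar","dropper","cast"]:
    for r in finder.trace(t,c)[:2]:
      print(c,t,round(r["score"],2),np.round(r["extent"],1),r["region"].sum())
E
```

```text
top stand 0.62 [233.8 246.3 172.5 116.3] 10943
top press_bar 0.64 [195.4 261.8  90.4  86.9] 1852
top turntable 0.64 [275.3 233.7  91.   96.9] 6212
top blank_a 0.46 [181.6 244.7   6.    9.6] 73
top jar 0.55 [364.1 230.6  12.5  21. ] 288
top cast 0.97 [203.1 184.8  24.8  23.8] 478
scene stand 0.56 [297.1 164.2 170.1 148.9] 11742
scene press_bar 0.63 [329.1 265.   30.9  33. ] 657
scene press_bar 0.59 [339.3 125.5  83.4  69. ] 1372
scene turntable 0.65 [258.  196.9  91.7  85.3] 5219
scene blank_a 0.38 [366.2 140.9   8.3  10.1] 84
scene jar 0.52 [171.7 194.3  20.4  24. ] 337
scene jar 0.16 [258.1 196.9  83.9  84.9] 5217
scene dropper 0.86 [223.2 257.5  20.   29.6] 311
scene cast 0.87 [330.9 265.6  28.8  32.1] 634
```

View pics/b_top.png

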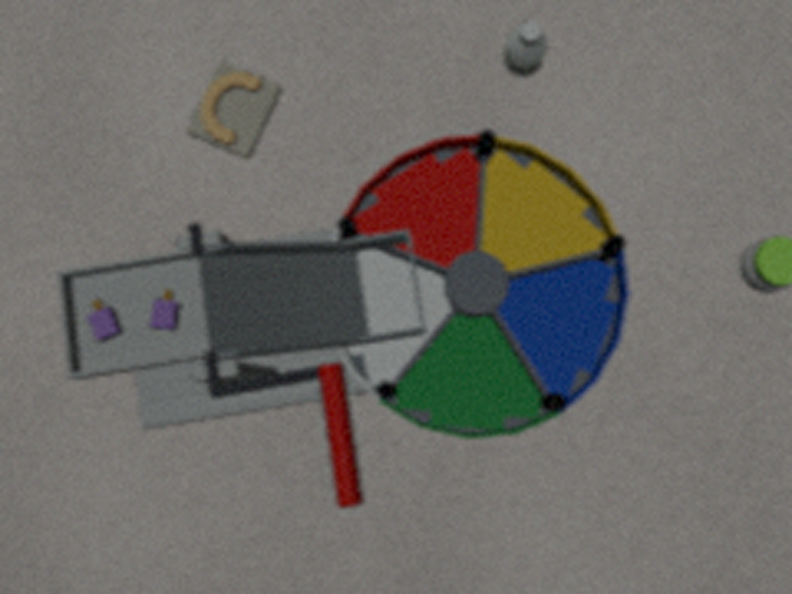

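View pics/b_scene.png

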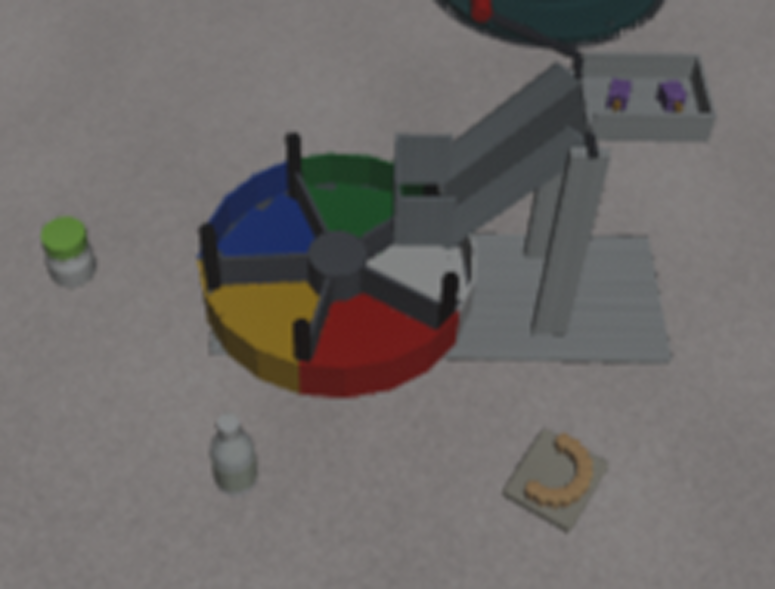

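Zoomed views: top-view post tops at zoom (487,139) R/Y, (616,242) Y/B, (556,404) B/G, (386,391) G/W; bar ends (330,368) and (349,503). Fit the stand pose to both views.

```bash
cat > h.py <<'E'
import numpy as np
def proj(m,P):
    T=np.linalg.inv(np.array(m["world_from_camera"])); p=T[:3,:3]@np.asarray(P,float)+T[:3,3]
    return np.array([m["fx"]*p[0]/-p[2]+m["cx"], m["fy"]*(-p[1])/-p[2]+m["cy"]])
def ray(m,uv,z):
    W=np.array(m["world_from_camera"]); d=W[:3,:3]@np.array([(uv[0]-m["cx"])/m["fx"],-(uv[1]-m["cy"])/m["fy"],-1]); o=W[:3,3]
    return o+d*(z-o[2])/d[2]
def s2w(p,P):
    c,s=np.cos(p[2]),np.sin(p[2]); return np.array([p[0]+c*P[0]-s*P[1],p[1]+s*P[0]+c*P[1],P[2]])
def post(th,k,z=0.1):
    a=np.radians(90+np.degrees(th)+[36,108,180,252,324][k]); return np.array([.11*np.cos(a),.11*np.sin(a),z])
E
python3 - <<'E'
from workcell import camera_model
from h import *
from scipy.optimize import least_squares
mt,ms=camera_model("top"),camera_model("scene")
T=lambda u,v:np.array([u/3.3+130,v/3.3+150])
S=lambda u,v:np.array([u/3.1+150,v/3.1+110])
# k:0 G/B,1 B/Y,2 Y/R,3 R/W,4 W/G
obs=[(mt,0,T(556,404)),(mt,1,T(616,242)),(mt,2,T(487,139)),(mt,4,T(386,391)),(mt,3,T(346,227)),
(ms,0,S(292,138)),(ms,1,S(206,230)),(ms,2,S(302,323)),(ms,3,S(450,276))]
bar=[(mt,(-.136,.108,.283),T(349,503)),(mt,(-.052,.108,.283),T(330,368))]
def f(p):
    r=[proj(m,s2w(p,post(p[3],k)))-uv for m,k,uv in obs]+[proj(m,s2w(p,P))-uv for m,P,uv in bar]
    return np.concatenate(r)
s=least_squares(f,[.55,-.1,0,1.5],loss="soft_l1")
p=s.x;print(p[:2],np.degrees(p[2:]));print(f(p).reshape(-1,2).round(1))
np.save("p.npy",p)
for k in range(5): print(k,s2w(p,post(p[3],k)).round(3),(180/np.pi*np.arctan2(*post(p[3],k)[1::-1])).round(1))
print("bar",s2w(p,(-.1,.108,.279)),s2w(p,(-.136,.108,.279)))
for u,z in (((349,503),.283),((330,368),.283),((343,440),.283)): print(ray(mt,T(*u),z).round(3))
for u,z in (((103,323),.25),((765,262),.055),((527,36),.09),((205,110),.024)): print(ray(mt,T(*u),z).round(3))
E
```

```text
[ 0.53424143 -0.08893103] [15.7056715  76.85059392]
[[ 0.4 -0.6]
 [-0.  -0. ]
 [-0.5 -0.6]
 [-0.3 -0.1]
 [-0.4 -0.6]
 [-0.3 -1.1]
 [-0.2 -1.2]
 [-0.4 -0.4]
 [ 0.2 -0.6]
 [ 0.2  1.3]
 [-0.5 -1.2]]
0 [ 0.448 -0.157  0.1  ] -157.1
1 [ 0.573 -0.192  0.1  ] -85.1
2 [ 0.644 -0.084  0.1  ] -13.1
3 [0.564 0.017 0.1  ] 58.9
4 [ 0.442 -0.028  0.1  ] 130.9
bar [ 0.40873979 -0.01203279  0.279     ] [ 0.37408385 -0.02177784  0.279     ]
[ 0.376 -0.021  0.283]
[ 0.453 -0.     0.283]
[ 0.412 -0.013  0.283]
[0.465 0.149 0.25 ]
[ 0.576 -0.319  0.055]
[ 0.733 -0.11   0.09 ]
[0.659 0.154 0.024]
```

>>> servo_tool(
  plan=[
    {"x":-0.0278,"y":-0.0495},
    {"x":-0.0278,"y":-0.0495},
    {"x":-0.0278,"y":-0.0495},
    {"x":-0.0278,"y":-0.0495},
    {"x":-0.0278,"y":-0.0495},
    {"x":-0.0278,"y":-0.0495},
    {"x":-0.0278,"y":-0.0495},
    {"x":-0.0278,"y":-0.0495},
    {"x":-0.0278,"y":-0.0495},
    {"x":-0.0278,"y":-0.0495},
  ],
)

```text
schema error: expected keys wx, wy, wz, x, y, z, fingers
```

>>> servo_tool(
  plan=[
    {"wz":-9.4},
    {"wz":-9.4},
    {"wz":-9.4},
    {"wz":-9.4},
    {"wz":-9.4},
    {"wz":-9.4},
    {"wz":-9.4},
    {"wz":-9.4},
    {"wz":-9.4},
    {"wz":-9.4},
    {},
    {},
  ],
)

```text
schema error: expected keys wx, wy, wz, x, y, z, fingers
```

>>> servo_tool(
  plan=[
    {"wx":0,"wy":0,"wz":0,"x":-0.0278,"y":-0.0495,"z":0,"fingers":0.085},
    {"wx":0,"wy":0,"wz":0,"x":-0.0278,"y":-0.0495,"z":0,"fingers":0.085},
    {"wx":0,"wy":0,"wz":0,"x":-0.0278,"y":-0.0495,"z":0,"fingers":0.085},
    {"wx":0,"wy":0,"wz":0,"x":-0.0278,"y":-0.0495,"z":0,"fingers":0.085},
    {"wx":0,"wy":0,"wz":0,"x":-0.0278,"y":-0.0495,"z":0,"fingers":0.085},
    {"wx":0,"wy":0,"wz":0,"x":-0.0278,"y":-0.0495,"z":0,"fingers":0.085},
    {"wx":0,"wy":0,"wz":0,"x":-0.0278,"y":-0.0495,"z":0,"fingers":0.085},
    {"wx":0,"wy":0,"wz":0,"x":-0.0278,"y":-0.0495,"z":0,"fingers":0.085},
    {"wx":0,"wy":0,"wz":0,"x":-0.0278,"y":-0.0495,"z":0,"fingers":0.085},
    {"wx":0,"wy":0,"wz":0,"x":-0.0278,"y":-0.0495,"z":0,"fingers":0.085},
  ],
)

```text
time: 2.1
position: [0.5745, -0.1903, 0.2315]
eef_rot: [[0.285, -0.959, 0.0], [-0.959, -0.285, -0.0], [0.0, -0.0, -1.0]]
contact_force: [-0.1, -0.3, 0.4]
opening: 0.995
```

>>> servo_tool(
  plan=[
    {"wx":0,"wy":0,"wz":-9.4,"x":0,"y":0,"z":0.005,"fingers":0.085},
    {"wx":0,"wy":0,"wz":-9.4,"x":0,"y":0,"z":0.005,"fingers":0.085},
    {"wx":0,"wy":0,"wz":-9.4,"x":0,"y":0,"z":0.005,"fingers":0.085},
    {"wx":0,"wy":0,"wz":-9.4,"x":0,"y":0,"z":0.005,"fingers":0.085},
    {"wx":0,"wy":0,"wz":-9.4,"x":0,"y":0,"z":0.005,"fingers":0.085},
    {"wx":0,"wy":0,"wz":-9.4,"x":0,"y":0,"z":0.005,"fingers":0.085},
    {"wx":0,"wy":0,"wz":-9.4,"x":0,"y":0,"z":0.005,"fingers":0.085},
    {"wx":0,"wy":0,"wz":-9.4,"x":0,"y":0,"z":0.005,"fingers":0.085},
    {"wx":0,"wy":0,"wz":-9.4,"x":0,"y":0,"z":0.005,"fingers":0.085},
    {"wx":0,"wy":0,"wz":-9.4,"x":0,"y":0,"z":0.005,"fingers":0.085},
    {"wx":0,"wy":0,"wz":0,"x":0,"y":0,"z":0,"fingers":0.085},
  ],
)

```text
time: 3.48
position: [0.5731, -0.1918, 0.1809]
eef_rot: [[0.937, 0.35, -0.001], [0.35, -0.937, 0.001], [-0.0, -0.001, -1.0]]
contact_force: [0.3, 0.2, 0.4]
opening: 0.997
```

```bash
python3 - <<'E'
from workcell import env, grab_frame, camera_model, finder
from h import *
import cv2
m=camera_model("wrist"); im=grab_frame("wrist")[:,:,::-1].copy()
s=env.read_state(); print(s["time"],np.round(s["joint_positions"],2),s["position"])
p=np.load("p.npy")
for k in range(5):
    u=proj(m,s2w(p,post(p[3],k))); print(k,u.round(1)); cv2.circle(im,tuple(int(x) for x in u),4,(255,0,255),1)
cv2.imwrite("pics/c_wrist.png",im)
E
```

```text
3.525 [ 0.7   0.49 -0.57  1.7   0.3   1.04  0.38] [ 0.57322141 -0.19181473  0.18122767]
0 [86.9 90.8]
1 [254.7 204.4]
2 [422.2  90.4]
3 [ 381.7 -162.5]
4 [ 126.6 -162.1]
```

View pics/c_wrist.png

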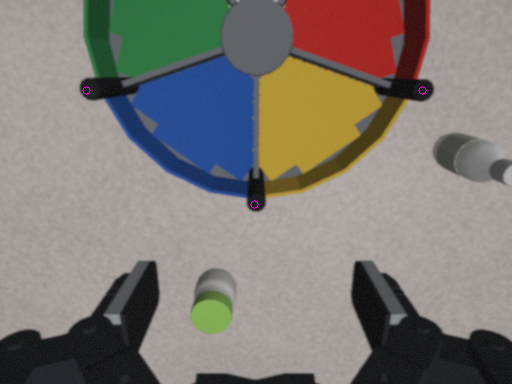

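Predicted post tops land on the seen ones (blue/yellow post at (255,204)), so the fit is good. Lower and pinch.

>>> servo_tool(
  plan=[
    {"wx":0,"wy":0,"wz":0,"x":0,"y":0,"z":0.028,"fingers":0.085},
    {"wx":0,"wy":0,"wz":0,"x":0,"y":0,"z":0.028,"fingers":0.085},
    {"wx":0,"wy":0,"wz":0,"x":0,"y":0,"z":0.028,"fingers":0.085},
    {"wx":0,"wy":0,"wz":0,"x":0,"y":0,"z":0.028,"fingers":0.06},
    {"wx":0,"wy":0,"wz":0,"x":0,"y":0,"z":0,"fingers":0.01},
    {"wx":0,"wy":0,"wz":0,"x":0,"y":0,"z":0,"fingers":0.01},
    {"wx":0,"wy":0,"wz":0,"x":0,"y":0,"z":0,"fingers":0.01},
    {"wx":0,"wy":0,"wz":0,"x":0,"y":0,"z":0,"fingers":0.01},
    {"wx":0,"wy":0,"wz":0,"x":0,"y":0,"z":0,"fingers":0.01},
    {"wx":0,"wy":0,"wz":0,"x":0,"y":0,"z":0,"fingers":0.01},
  ],
  force=20,
)

```text
time: 4.78
position: [0.574, -0.1918, 0.0706]
eef_rot: [[0.937, 0.35, 0.002], [0.35, -0.937, -0.001], [0.001, 0.001, -1.0]]
contact_force: [-1.2, 0.3, 6.6]
opening: 0.153
```

>>> servo_tool(
  plan=[
    {"wx":0,"wy":0,"wz":6.4,"x":-0.01226,"y":-0.00069,"z":0,"fingers":0.01},
    {"wx":0,"wy":0,"wz":6.4,"x":-0.01226,"y":-0.00069,"z":0,"fingers":0.01},
    {"wx":0,"wy":0,"wz":6.4,"x":-0.01226,"y":-0.00069,"z":0,"fingers":0.01},
    {"wx":0,"wy":0,"wz":0,"x":0,"y":0,"z":0,"fingers":0.01},
  ],
)

```text
time: 5.28
position: [0.5375, -0.1987, 0.0707]
eef_rot: [[1.0, 0.021, 0.002], [0.021, -1.0, -0.001], [0.002, 0.001, -1.0]]
contact_force: [-0.9, 1.2, 6.0]
opening: 0.159
```

```bash
python3 - <<'E'
from workcell import env
from h import *
p=np.load("p.npy"); s=env.read_state(); d=np.array(s["position"])[:2]-p[:2]; R=np.array(s["eef_rot"])
print(np.hypot(*d),np.degrees(np.arctan2(d[1],d[0])),np.degrees(np.arctan2(R[1,0],R[0,0])),s["contact_force"],s["position"])
E
```

```text
0.10981575258355078 -88.31998845731123 1.206224730269446 [-0.85736756  1.23487103  6.00262277] [ 0.53746095 -0.19869958  0.07067022]
```

>>> servo_tool(
  plan=[
    {"wx":0,"wy":0,"wz":6.4,"x":-0.01226,"y":-0.00069,"z":0,"fingers":0.01},
    {"wx":0,"wy":0,"wz":6.4,"x":-0.01226,"y":-0.00069,"z":0,"fingers":0.01},
    {"wx":0,"wy":0,"wz":6.4,"x":-0.01226,"y":-0.00069,"z":0,"fingers":0.01},
    {"wx":0,"wy":0,"wz":6.4,"x":-0.01226,"y":-0.00069,"z":0,"fingers":0.01},
    {"wx":0,"wy":0,"wz":6.4,"x":-0.01226,"y":-0.00069,"z":0,"fingers":0.01},
    {"wx":0,"wy":0,"wz":6.4,"x":-0.01226,"y":-0.00069,"z":0,"fingers":0.01},
    {"wx":0,"wy":0,"wz":6.4,"x":-0.01226,"y":-0.00069,"z":0,"fingers":0.01},
    {"wx":0,"wy":0,"wz":6.4,"x":-0.01226,"y":-0.00069,"z":0,"fingers":0.01},
    {"wx":0,"wy":0,"wz":6.6,"x":-0.01226,"y":-0.00069,"z":0,"fingers":0.01},
    {"wx":0,"wy":0,"wz":0,"x":0,"y":0,"z":0,"fingers":0.01},
    {"wx":0,"wy":0,"wz":0,"x":0,"y":0,"z":0,"fingers":0.01},
  ],
)

```text
time: 6.65
position: [0.4445, -0.1496, 0.0706]
eef_rot: [[0.553, -0.833, 0.003], [-0.833, -0.553, -0.001], [0.002, -0.002, -1.0]]
contact_force: [0.6, 1.8, 8.7]
opening: 0.158
```

```bash
cat > m.py <<'E'
from workcell import env, grab_frame, camera_model
from h import *
import cv2,sys
tag=sys.argv[1]
p=np.load("p.npy"); s=env.read_state(); d=np.array(s["position"])[:2]-p[:2]; R=np.array(s["eef_rot"])
print(s["time"],np.hypot(*d),np.degrees(np.arctan2(d[1],d[0])),np.degrees(np.arctan2(R[1,0],R[0,0])),s["contact_force"],s["position"])
for n in ["top","scene"]:
    m=camera_model(n); im=grab_frame(n)[:,:,::-1].copy()
    r=(150,330,130,370) if n=="top" else (110,300,150,400); f=3.1
    im=cv2.resize(im[r[0]:r[1],r[2]:r[3]],None,fx=f,fy=f,interpolation=cv2.INTER_CUBIC)
    for k in range(5):
        u=(proj(m,s2w(p,post(0,k)))-[r[2],r[0]])*f; cv2.circle(im,tuple(int(x) for x in u),5,(255,0,255),1)
    cv2.imwrite(f"pics/{tag}_{n}.png",im)
E
python3 m.py d
```

```text
6.65 0.10832027792229139 -145.96586490790938 -56.447656026256595 [0.64023024 1.8280305  8.66995393] [ 0.44447595 -0.14955645  0.07058841]
```

View pics/d_top.png

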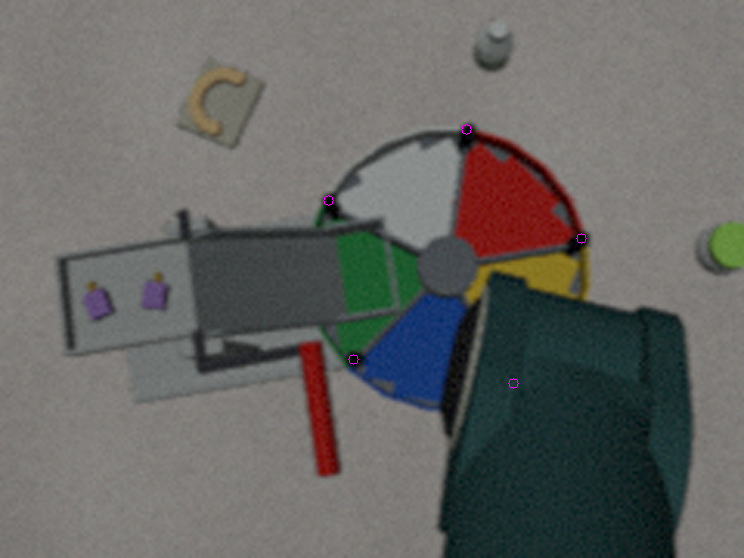

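View pics/d_scene.png

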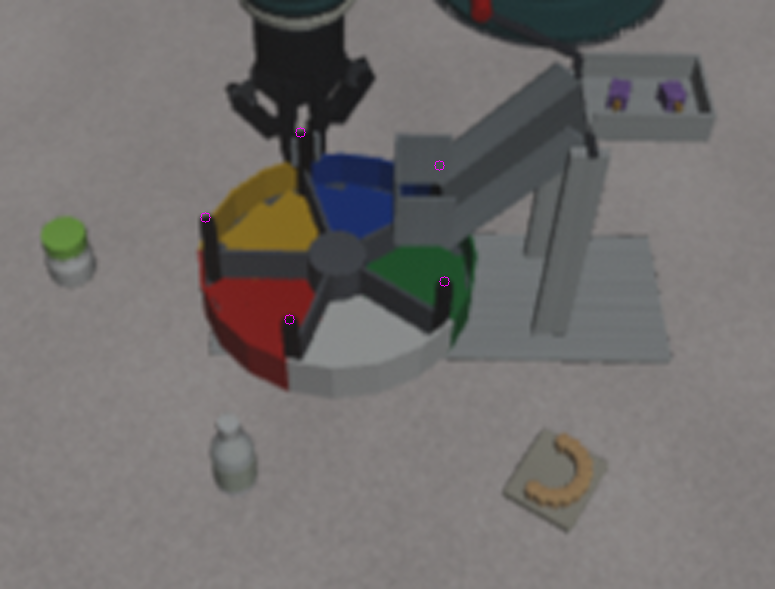

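The scene view shows all free posts on their target marks and the gripper on the yellow/blue post; green is under the spout. Release and rise.

>>> servo_tool(
  plan=[
    {"wx":0,"wy":0,"wz":0,"x":0,"y":0,"z":0,"fingers":0.06},
    {"wx":0,"wy":0,"wz":0,"x":0,"y":0,"z":0,"fingers":0.06},
    {"wx":0,"wy":0,"wz":0,"x":0,"y":0,"z":0,"fingers":0.06},
    {"wx":0,"wy":0,"wz":0,"x":0,"y":0,"z":0,"fingers":0.06},
    {"wx":0,"wy":0,"wz":0,"x":0,"y":0,"z":-0.03,"fingers":0.06},
    {"wx":0,"wy":0,"wz":0,"x":0,"y":0,"z":-0.04,"fingers":0.06},
    {"wx":0,"wy":0,"wz":0,"x":0,"y":0,"z":-0.05,"fingers":0},
    {"wx":0,"wy":0,"wz":0,"x":0,"y":0,"z":-0.05,"fingers":0},
    {"wx":0,"wy":0,"wz":0,"x":0,"y":0,"z":-0.05,"fingers":0},
    {"wx":0,"wy":0,"wz":0,"x":0,"y":0,"z":-0.05,"fingers":0},
    {"wx":0,"wy":0,"wz":9,"x":0,"y":0,"z":0,"fingers":0},
    {"wx":0,"wy":0,"wz":9,"x":0,"y":0,"z":0,"fingers":0},
  ],
)

```text
time: 8.25
position: [0.4433, -0.1497, 0.3397]
eef_rot: [[0.263, -0.965, 0.001], [-0.965, -0.263, -0.0], [0.0, -0.001, -1.0]]
contact_force: [0.3, 0.7, 0.0]
opening: -0.001
```

```bash
python3 m.py e; python3 - <<'E'
from workcell import env
from h import *
p=np.load("p.npy"); s=env.read_state(); R=np.array(s["eef_rot"])
t=s2w(p,(-.110,.102,.33)); print(t, R.T@(t-s["position"]), np.round(s["joint_positions"],2))
E
```

```text
8.25 0.10938107974187529 -146.24603743180114 -74.74983972357657 [0.27340219 0.67248856 0.02790856] [ 0.44329859 -0.14970619  0.33972713]
[ 0.40073732 -0.02051574  0.33      ] [-0.13578369  0.00660737  0.00930094] [ 0.51  0.05 -0.26  1.83  0.01  1.26 -1.05]
```

View pics/e_top.png

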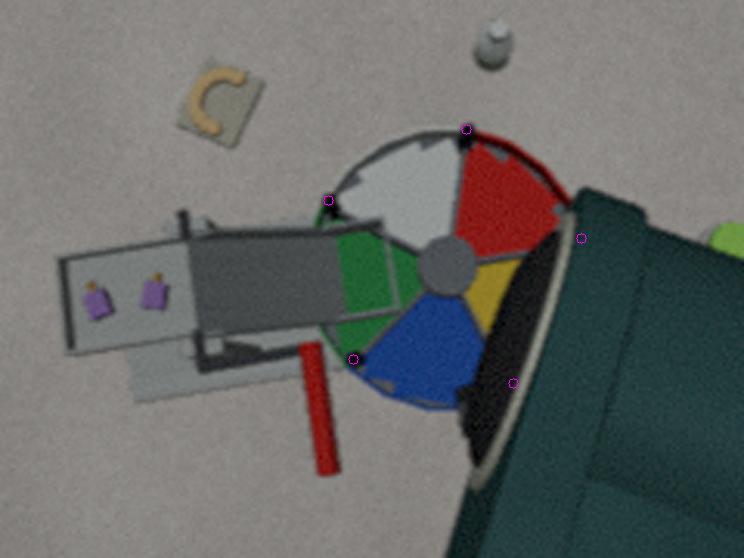

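View pics/e_scene.png

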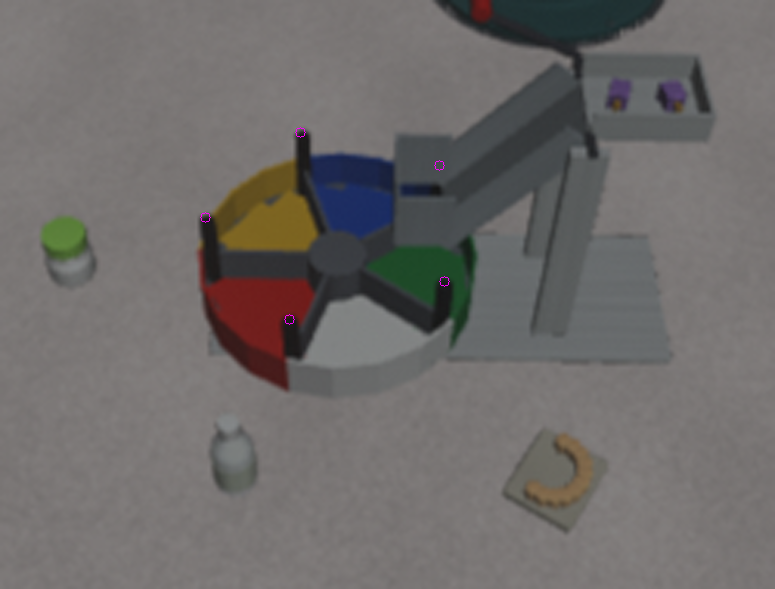

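Turntable stayed put, posts on marks. Move over the red bar.

>>> servo_tool(
  plan=[
    {"wx":0,"wy":0,"wz":0,"x":-0.027,"y":0.0013,"z":0,"fingers":0},
    {"wx":0,"wy":0,"wz":0,"x":-0.027,"y":0.0013,"z":0,"fingers":0},
    {"wx":0,"wy":0,"wz":0,"x":-0.027,"y":0.0013,"z":0,"fingers":0},
    {"wx":0,"wy":0,"wz":0,"x":-0.027,"y":0.0013,"z":0,"fingers":0},
    {"wx":0,"wy":0,"wz":0,"x":-0.028,"y":0.0014,"z":0,"fingers":0},
    {"wx":0,"wy":0,"wz":0,"x":0,"y":0,"z":0,"fingers":0},
    {"wx":0,"wy":0,"wz":0,"x":0,"y":0,"z":0,"fingers":0},
  ],
)

```text
time: 9.22
position: [0.4006, -0.0209, 0.3392]
eef_rot: [[0.27, -0.963, -0.0], [-0.963, -0.27, -0.0], [-0.0, 0.0, -1.0]]
contact_force: [0.6, -0.1, -0.4]
opening: 0.003
```

```bash
python3 m.py f; python3 - <<'E'
from workcell import *
from workcell import env,grab_frame,camera_model
from h import *
import cv2
m=camera_model("wrist"); im=grab_frame("wrist")[:,:,::-1].copy(); p=np.load("p.npy")
for P in [(-.136,.108,.287),(-.052,.108,.287)]:
    u=proj(m,s2w(p,P)); print(u); cv2.circle(im,tuple(int(x) for x in u),4,(255,0,255),1)
cv2.imwrite("pics/f_wrist.png",im)
s=env.read_state(); R=np.array(s["eef_rot"])
print(R.T@(s2w(p,(-.110,.102,.287))-s["position"]), np.round(s["joint_positions"],2))
E
```

```text
9.225 0.1499898875425496 153.03669658129127 -74.34258061330208 [ 0.59115202 -0.10922636 -0.40764847] [ 0.40055587 -0.02092266  0.33924273]
[246.76877951 255.63747982]
[245.23644305 122.998044  ]
[-0.00045621 -0.00028077  0.05215527] [ 0.39 -0.09 -0.39  1.96 -0.04  1.26 -1.28]
```

View pics/f_wrist.png

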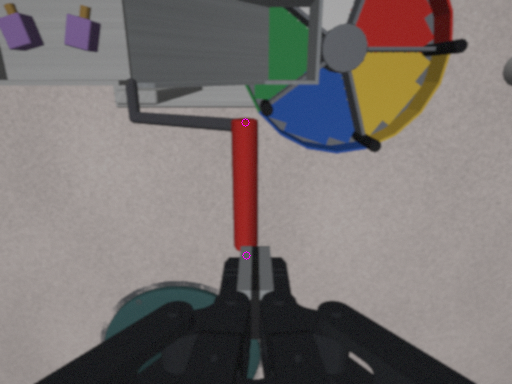

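View pics/f_scene.png

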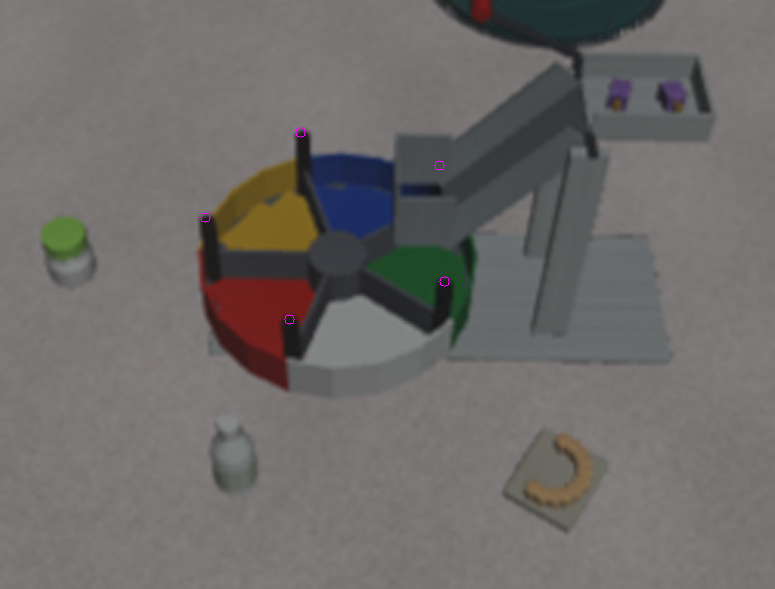

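Fingers sit over the bar (bar from (245,122) to (246,248)), its end about 4 mm short of predicted, so I'll shift 5 mm inward. Press down.

>>> servo_tool(
  plan=[
    {"wx":0,"wy":0,"wz":0,"x":0,"y":-0.005,"z":0.025,"fingers":0},
    {"wx":0,"wy":0,"wz":0,"x":0,"y":0,"z":0.02,"fingers":0},
    {"wx":0,"wy":0,"wz":0,"x":0,"y":0,"z":0.01,"fingers":0},
    {"wx":0,"wy":0,"wz":0,"x":0,"y":0,"z":0.01,"fingers":0},
    {"wx":0,"wy":0,"wz":0,"x":0,"y":0,"z":0.01,"fingers":0},
    {"wx":0,"wy":0,"wz":0,"x":0,"y":0,"z":0.01,"fingers":0},
  ],
)

```text
time: 10.12
position: [0.4055, -0.0192, 0.2539]
eef_rot: [[0.268, -0.963, 0.001], [-0.963, -0.268, -0.0], [0.0, -0.001, -1.0]]
contact_force: [0.4, -2.2, 4.4]
opening: -0.002
```

```bash
python3 m.py g
```

```text
10.125 0.14642687500850682 151.55266402816773 -74.4574425851736 [ 0.38338296 -2.24167838  4.35896367] [ 0.40549482 -0.01918048  0.25394773]
```

View pics/g_scene.png

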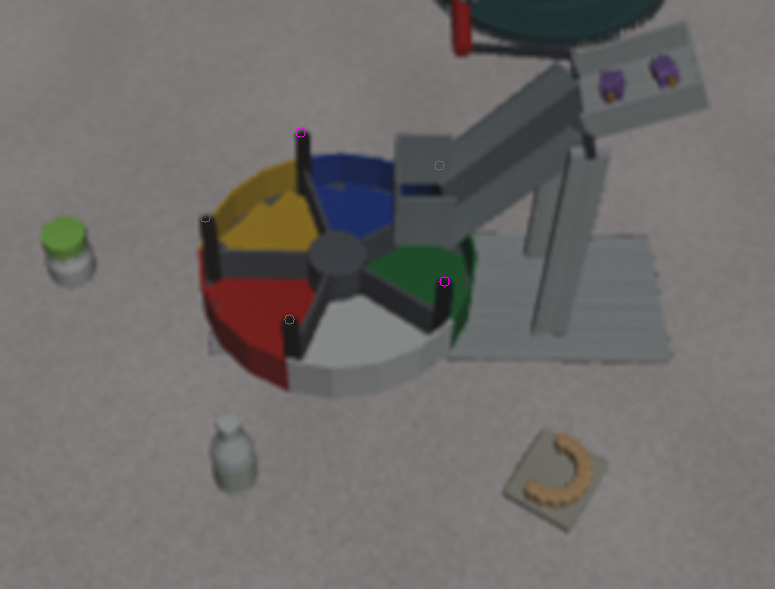

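The bar follows and the tray is tilting. Continue to the stop and hold.

>>> servo_tool(
  plan=[
    {"wx":0,"wy":0,"wz":0,"x":0,"y":0,"z":0.012,"fingers":0},
    {"wx":0,"wy":0,"wz":0,"x":0,"y":0,"z":0.012,"fingers":0},
    {"wx":0,"wy":0,"wz":0,"x":0,"y":0,"z":0.012,"fingers":0},
    {"wx":0,"wy":0,"wz":0,"x":0,"y":0,"z":0.01,"fingers":0},
    {"wx":0,"wy":0,"wz":0,"x":0,"y":0,"z":0.005,"fingers":0},
    {"wx":0,"wy":0,"wz":0,"x":0,"y":0,"z":0,"fingers":0},
    {"wx":0,"wy":0,"wz":0,"x":0,"y":0,"z":0,"fingers":0},
  ],
)

```text
time: 11.1
position: [0.405, -0.0189, 0.203]
eef_rot: [[0.268, -0.963, -0.001], [-0.963, -0.268, 0.0], [-0.0, 0.001, -1.0]]
contact_force: [-2.3, 1.5, 6.2]
opening: -0.001
```

```bash
python3 m.py i
```

```text
11.1 0.14698279103550488 151.56719311015334 -74.4401289771804 [-2.30689441  1.48074287  6.18163284] [ 0.40498827 -0.01894844  0.20299465]
```

View pics/i_scene.png

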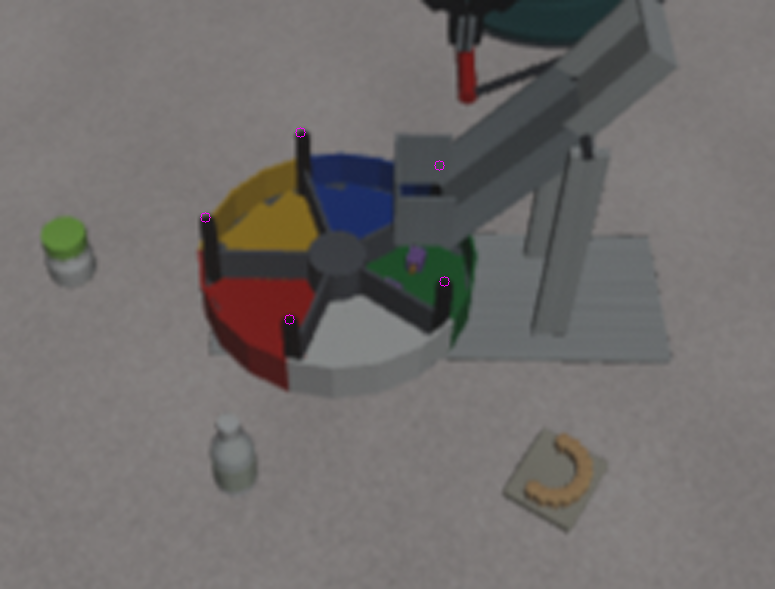

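At least one blank is in green (415,258); hold a bit longer, then look for the other.

>>> servo_tool(
  plan=[
    {"wx":0,"wy":0,"wz":0,"x":0,"y":0,"z":0.002,"fingers":0},
    {"wx":0,"wy":0,"wz":0,"x":0,"y":0,"z":0,"fingers":0},
    {"wx":0,"wy":0,"wz":0,"x":0,"y":0,"z":0,"fingers":0},
    {"wx":0,"wy":0,"wz":0,"x":0,"y":0,"z":0,"fingers":0},
    {"wx":0,"wy":0,"wz":0,"x":0,"y":0,"z":0,"fingers":0},
    {"wx":0,"wy":0,"wz":0,"x":0,"y":0,"z":0,"fingers":0},
  ],
)

```text
time: 11.95
position: [0.4051, -0.0188, 0.2011]
eef_rot: [[0.268, -0.963, -0.001], [-0.963, -0.268, 0.0], [-0.001, 0.001, -1.0]]
contact_force: [-1.4, 3.2, 6.7]
opening: 0.002
```

```bash
python3 m.py j; python3 - <<'E'
from workcell import grab_frame
import cv2
cv2.imwrite("pics/j_wrist.png",grab_frame("wrist")[:,:,::-1])
a=cv2.imread("pics/j_scene.png")[150:450,250:650]; cv2.imwrite("pics/j2.png",cv2.resize(a,None,fx=2,fy=2))
E
```

```text
11.95 0.14697705982639975 151.50409933284527 -74.43855602146594 [-1.3939768   3.24224318  6.65848694] [ 0.40507045 -0.01880888  0.20112445]
```

View pics/j2.png

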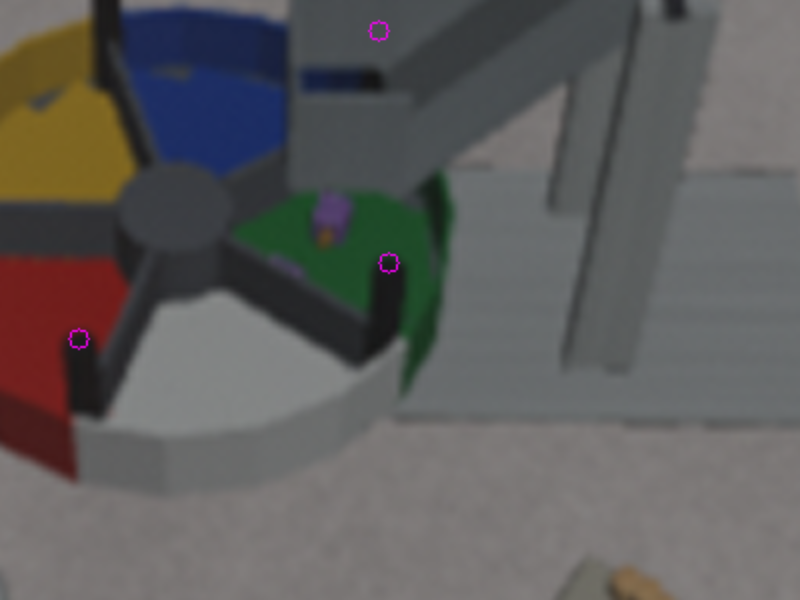

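View pics/j_top.png

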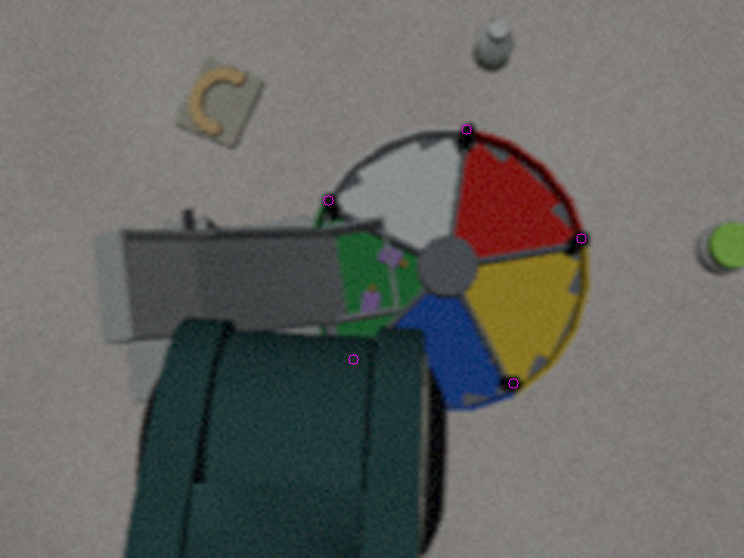

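View pics/j_wrist.png

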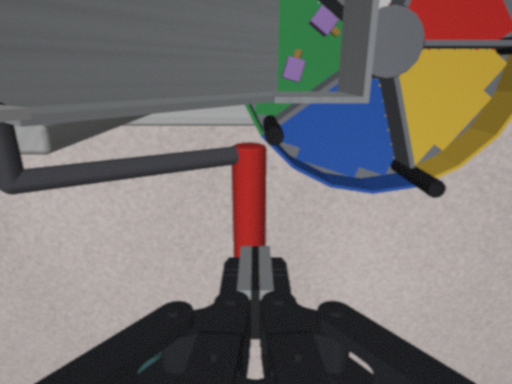

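Both blanks are in green (wrist view (293,68) and (325,18)). Let the bar up gently.

>>> servo_tool(
  plan=[
    {"wx":0,"wy":0,"wz":0,"x":0,"y":0,"z":-0.015,"fingers":0},
    {"wx":0,"wy":0,"wz":0,"x":0,"y":0,"z":-0.015,"fingers":0},
    {"wx":0,"wy":0,"wz":0,"x":0,"y":0,"z":-0.015,"fingers":0},
    {"wx":0,"wy":0,"wz":0,"x":0,"y":0,"z":-0.015,"fingers":0},
    {"wx":0,"wy":0,"wz":0,"x":0,"y":0,"z":-0.015,"fingers":0},
    {"wx":0,"wy":0,"wz":0,"x":0,"y":0,"z":-0.015,"fingers":0},
    {"wx":0,"wy":0,"wz":0,"x":0,"y":0,"z":-0.02,"fingers":0},
    {"wx":0,"wy":0,"wz":0,"x":0,"y":0,"z":-0.03,"fingers":0},
    {"wx":0,"wy":0,"wz":0,"x":0,"y":0,"z":-0.03,"fingers":0},
    {"wx":0,"wy":0,"wz":0,"x":0,"y":0,"z":0,"fingers":0},
    {"wx":0,"wy":0,"wz":0,"x":0,"y":0,"z":0,"fingers":0},
    {"wx":0,"wy":0,"wz":0,"x":0,"y":0,"z":0,"fingers":0},
  ],
)

```text
time: 13.6
position: [0.405, -0.0191, 0.3706]
eef_rot: [[0.268, -0.963, -0.001], [-0.963, -0.268, 0.0], [-0.001, 0.001, -1.0]]
contact_force: [0.5, -0.9, -0.4]
opening: 0.001
```

```bash
python3 m.py k; python3 - <<'E'
from workcell import grab_frame,camera_model
from h import *
import cv2
m=camera_model("wrist"); w=grab_frame("wrist")[:,:,::-1].copy(); t=grab_frame("top")[:,:,::-1].copy(); mt=camera_model("top")
cv2.imwrite("pics/k_wrist.png",w)
p=np.load("p.npy"); c,s=np.cos(p[2]),np.sin(p[2])
for nm,im,mm in (("w",w,m),("t",t,mt)):
    h=cv2.cvtColor(im,cv2.COLOR_BGR2HSV); mk=cv2.inRange(h,(125,50,40),(160,255,255))
    n,l,st,ce=cv2.connectedComponentsWithStats(mk)
    for i in range(1,n):
        if st[i,4]>12:
            g=ray(mm,ce[i],.035); d=g[:2]-p[:2]; print(nm,ce[i].round(1),st[i,4],"stand xy",np.round([c*d[0]+s*d[1],-s*d[0]+c*d[1]],3))
a=cv2.imread("pics/k_scene.png"); 
E
```

```text
13.6 0.14691469172680527 151.62978858428104 -74.45128739299015 [ 0.45437906 -0.9467292  -0.36086703] [ 0.40497182 -0.01912205  0.37061201]
w [298.2  39.5] 160 stand xy [0.02  0.048]
w [279.4  70. ] 143 stand xy [-0.017  0.071]
t [255.9 232.4] 23 stand xy [0.019 0.046]
t [249.  246.9] 28 stand xy [-0.017  0.07 ]
```

View pics/k_wrist.png

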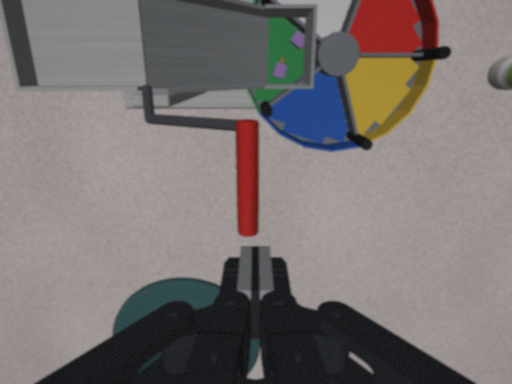

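View pics/k_scene.png

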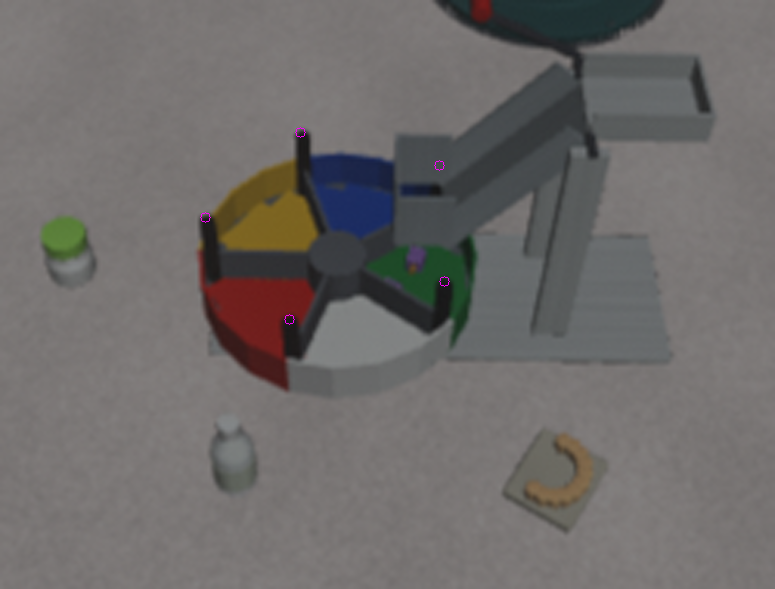

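Both cameras agree on the blanks' positions, 34 and 18 mm from the compartment middle. The tray is level and empty, and the bar is up. Handing in.

```bash
python3 - <<'E'
from workcell import env
print(env.close_job())
E
```

```text
the job is handed in; nothing more can be done
None
```

I finished the sort and handed the job in: both lilac blanks lie in the green compartment. I pinched the blue/yellow post and turned the table about 77° clockwise to bring green under the spout. I then let go and pressed the red bar to its stop with the shut fingers (tool tip at z = 0.201 m, about 7 N). After that I raised the arm clear of the bar.

**Last checks before handing in, about 14 s on the clock:**
- **Blanks:** the wrist and top cameras agree within 2 mm. In the stand's frame the blanks are at (0.020, 0.048) and (-0.017, 0.071) m, which is 34 and 18 mm from the middle of the green compartment (limit 43 mm). I did not measure their height or speed, but the two cameras agree when I assume a height of 35 mm, so they appear to be on the floor.
- **Stand:** the tray is level and empty and the red bar is back up. The turntable stayed where I left it.
- **Bystanders:** the jar, dropper bottle and cast look unmoved in the pictures.
- **Robot:** the gripper is free, with about 1 N of residual force.

**Two small upsets, neither affecting the result:**
- My first two move calls were refused because they lacked some keys, and the arm did not move.
- The bar's free end was about 4 mm short of where I had predicted, so I pressed 5 mm further in.

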